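# Snap the cover onto the terminal module

## Task

Pick up the yellow cover and press it down over the two white snap hooks of the terminal module until both sides click and it stays held down, level, under both hooks. The module's seat is clamped at an unknown height, so press slowly and by feel and do not force it (never more than 35 N on the module); let go at the end and leave the loose things on the bench where they are.

Things in the scene. Friction and masses are not known exactly. Their poses are not given: they have to be found in the camera images.
- cover: loose yellow plastic cover, about 80 g, lying flat, rib up: plate 56 (x) x 128 (y) x 5 mm thick; origin at the centre of its underside, z up. Carries a grip rib on top and one window near each end (+y, -y); alike after a half turn about z.
- grip_rib (a point): point on the cover's upright grip rib, 27 mm above the cover's origin. The rib is centred, 36 mm long (x) x 14 mm thick (y), and stands from the plate's top (5 mm) to 29 mm above the origin
- window_a (a point): centre of the cover's +y window, 50 mm from the cover's centre; the other window mirrors it at -y. A rectangular through hole 19 mm in x, from y = 42 to 58 mm; the 6 mm end bar outside it (y = 58 to 64 mm) is what the hook catches
- base: terminal module screwed to the bench: dark flange 80 (x) x 152 (y) x 6 mm, grey collar 56 x 128 mm up to 38 mm; origin at the centre of its underside, on the bench, z up. The cover goes on with its origin above this one and its x, y axes along the module's, either way round. A carrier with a flat black seat, 60 x 134 mm, is clamped in the collar.
- low_seat (a point): point 50 mm above the module's origin: the lowest height of the hard black seat. The seat really lies 0 to 30 mm higher than this point, unmeasured and different each time; it does not move under hand force. Not pressed, a cover rests on the hook ramps, its underside about 15 mm above the seat; latched, it stays 3 mm above the seat
- hook_foot (a point): point 55 mm along +y from the module's axis, 50 mm above its origin, on the centre line of the +y hook (the other at -y). White nylon, 12 mm wide (x), arm 4 mm thick, tip 20 mm above the seat. Barb on the side away from the module's centre: flat underside 8 mm above the seat, reaching 4 mm out from the arm, ramp above it. Fits the window with 3 mm play in x, 1 mm in y
- hook_left (a joint): bending of the springy hook at the module's +y end, rad: 0 straight, grows as it bends inward, about 0.1 as the cover's end bar passes the barb, back to 0 after the click. Both hooks together resist with roughly 4 to 12 N; after the click the force drops, then 3 mm on against the sprung plate comes the hard seat, which stops the cover dead
- hook_right (a joint): the same for the hook at the module's -y end
- plate (a joint): sinking of the sprung silver contact plate (36 x 50 mm) in the middle of the seat, m: 0 at rest, 5 mm proud of the seat; 2.5 N per mm. A latched cover keeps it pressed in by about 2 mm (0.002), which holds the cover up against the barbs
- die_ring_b: loose dark steel ring, 60 mm across, 16 mm tall, bystander; origin at the centre of its underside
- die_plug: loose grey steel stepped plug, 55 mm across, 48 mm tall, bystander; origin at the centre of its underside
- tape_yellow: loose roll of yellow tape, 62 mm across, 16 mm tall, bystander; origin at the centre of its underside
- flux_tin: loose round blue tin, 71 mm across, 34 mm tall, bystander; origin at the centre of its underside

How it is judged:
By the outcome, as a careful person would: the job done as asked, in the order asked, and still so for the second after the job is handed in, with the robot touching nothing.
It also fails if it takes over 48 s, if anything falls off the work surface, if the arm or the gripper's body presses on something with over 40 N, if the wrist force passes 120 N, or if a joint passes its speed limit or range.

## Robot

A 6-joint arm with a two-finger parallel gripper is mounted at the origin on a cart in front of the work surface, level with it; the furniture and walls round the work are solid. World frame = base frame: x ahead of the robot, y to its left, z up, the work surface at z = 0. Lengths are in m, angles in rad, forces in N, time in s.
With the tool pointing down it reaches from about 0.225 to 0.725 m from the base axis. Payload 3.1 kg.
Tool frame: the origin (TCP) lies on the centre line of the jaws, within the pads' length; the fingertips stand 8 mm ahead of it and the grasp point (between the pads) lies 11 mm behind it; z points along the fingers, y is the line along which they close (so a half turn about z gives the same grasp; the last joint's range is limited). The gripper opens to 85 mm and grips with 20 to 120 N. Pads are 22 mm wide; open, the fingers measure 114 mm over their backs; the gripper's body (76 mm by 85 mm) begins 54 mm behind the grasp point. The pads swing forward as they close: fully open they stand 13 mm farther back than shut.
Start: joints at [1, 0.048, 0.099, 1.622, 0, 1.443], TCP at [0.225, 0.474, 0.239] pointing down, gripper open.
Joint ranges: [-2.91, 2.91], [-0.99, 1.94], [-1.21, 1.42], [-2.12, 2.29], [-1.49, 1.47], [-3.14, 3.14]. Speed limits (rad/s): [2.79, 2.79, 3.14, 3.14, 3.14, 3.14].

## Interface

Orientations are given as a unit quaternion [w, x, y, z].
In Python, from workcell import robot gives the robot as it stands.
- The arm moves only by the tool step_arm, never from a script. Its argument "targets" is a list of rows, each a list of 2 entries, a list of its own where there are three numbers: the shift along the tool's x, y, z as a fraction of full scale, then the turn, a rotation vector about the tool's x, y, z as a fraction of full scale. A call has 1 to 10 rows; each row shifts and turns the commanded pose from where the row before left it, along the tool's axes as they then stand; what a row does not reach is not made up. Full scale, the value 1, is 5 cm for a shift and 0.15 rad for a turn. A row lasts 1/8 s, in which the tool goes at most 62.5 mm and 10.7 degrees, less where a joint would pass 70% of its speed; a pose out of reach is approached as far as the arm can. A call with a number of a shift or a turn outside -1 to 1 is refused whole. A call with a gripper value outside its range is refused whole. "hand" is the opening, from 0 (shut) to 1 (fully open), set as the call begins (left out, the last holds). The fingers move at their own pace and stop on an object; "squeeze" is the grip in N (left out, the last holds). Time passes only in rows, so rows that do not move let the fingers close. It gives the time, the measured TCP pose, the force, the opening and the grip force at its end, in the units of the state.
- robot.observe(): the state, without advancing time (a new reading comes with each control period).
- robot.grab_frame(name): name is "scene" or "top" or "wrist"; returns a dict with "frame" (384x512x3 uint8, blue, green, red), "vertical_fov" (degrees; the focal length in pixels is half the picture's height over the tangent of half this angle, whatever the lens; pixels are square), "cx", "cy" (the principal point, pixels), "dist_coeffs" ([k1, k2, p1, p2, k3] as OpenCV has them; the pictures are not rectified), "world_from_camera" (4x4, takes a point from camera to world coordinates). Camera axes: x right, y up, looking along -z (the intrinsics and any distortion apply to the point x, -y, -z); pixel columns grow to the right and rows downward; lengths in m; the calibration is good to about 2 mm. A picture is of the moment at which its call begins. There is no depth.
- robot.hand_in(): hands the job in; it is judged then, once.
Trained networks look in the newest picture that a camera, given by its name, has taken for a name from the list of things; names that differ only in an ending like _2 or _b are one class to them, and where a whole thing is asked for, a point or a joint stands for the part that bears it (a point fixed in the world has none). Each returns a list of dicts, best first, with "p" (0 to 1); they miss things now and then, are a little off and sometimes report something else, mostly with a low value. They report only what shows in the picture. A call takes as long as a camera call.
- robot.spot_in(query, camera): "xyz" ([x, y, z] in m, in world coordinates, good to about 4 mm: the middle of the surface that is visible of it).
- robot.masks_of(query, camera): "pixels" (384x512 bool, what is visible of it).
The state is a dict: "time": time; "joint_positions": joint angles; "dq": joint speeds; "joint_efforts": joint torques, N m; "tcp_pos": TCP position; "ee_rot": TCP orientation; "force": force on the tool from outside, world axes, zero at the start; "ft_torque": the same for the moment, N m; "finger_gap": opening from 0.0 (shut) to 1.0 (fully open); "finger_force": force on a finger pad.
Only numpy, scipy, OpenCV 4.12 (cv2) and the standard library are available. Lean on these libraries where they do the work, as an engineer would, in place of code of your own. Each camera call takes 0.05 s, during which the arm holds its last target. There are 200 camera calls.

## Working session

There is one attempt and no reset: what is moved stays moved. The work goes in short steps, Python scripts to look and compute and a tool call to move; the robot and the scene stay as the last step left them, time stands still between calls to the robot, and variables do not carry over. Pictures are saved under pics/ and viewed, at most 10 in all, crops included, and the job is handed in when it is done.

Besides the shell and the picture viewer there is one more tool, called after "Call:" as a command line: name --argument value ..., lists and objects as JSON in quotes. step_arm: Moves the arm, as the interface text tells. Its arguments: {"type":"object","properties":{"targets":{"type":"array"},"hand":{"type":"number"},"squeeze":{"type":"number"}},"required":["targets"]}

```bash
mkdir -p pics; cat > h.py <<'E'
import numpy as np, cv2
from workcell import robot
def K(f):
    h,w=f['frame'].shape[:2]; fl=h/2/np.tan(np.radians(f['vertical_fov'])/2)
    return np.array([[fl,0,f['cx']],[0,fl,f['cy']],[0,0,1]]),np.array(f['dist_coeffs'],float)
def back(f,px,z):
    k,d=K(f); u=cv2.undistortPoints(np.array(px,float).reshape(-1,1,2),k,d).reshape(-1,2)
    T=np.array(f['world_from_camera']); r=np.c_[u[:,0],-u[:,1],-np.ones(len(u))]@T[:3,:3].T
    c=T[:3,3]; return c+r*((z-c[2])/r[:,2])[:,None]
def proj(f,P):
    k,d=K(f); T=np.array(f['world_from_camera']); p=(np.array(P,float).reshape(-1,3)-T[:3,3])@T[:3,:3]
    return cv2.projectPoints(p*[1,-1,-1],np.zeros(3),np.zeros(3),k,d)[0].reshape(-1,2)
E
python3 - <<'E'
from h import *
ims=[]
for c in('top','scene'):
    f=robot.grab_frame(c); cv2.imwrite(f'pics/{c}0.png',f['frame']); print(c,np.round(f['world_from_camera'],3).tolist())
    for q in('cover','grip_rib','base','low_seat','plate','hook_left','hook_right','flux_tin','die_plug','tape_yellow','die_ring_b'):
        print(q,[(np.round(r['xyz'],3).tolist(),round(r['p'],2)) for r in robot.spot_in(q,c)[:3]])
    for q in('cover','base'):
        m=robot.masks_of(q,c)
        for r in m[:1]:
            pts=np.argwhere(r['pixels'])[:,::-1].astype(np.float32)
            print(q,'mask',len(pts),cv2.minAreaRect(pts),r['p'])
            W=back(f,pts,0.005 if q=='cover' else 0.006)[:,:2]
            print('  world rect',cv2.minAreaRect(W.astype(np.float32)*1000))
s=robot.observe();print(s)
E
```

```text
top [[-0.012, 0.991, -0.132, 0.489], [-1.0, -0.013, -0.002, -0.238], [-0.004, 0.132, 0.991, 0.914], [0.0, 0.0, 0.0, 1.0]]
cover [([0.554, -0.373, 0.003], 0.69)]
grip_rib [([0.557, -0.377, 0.004], 0.9)]
base [([0.484, -0.127, 0.066], 0.97)]
low_seat [([0.486, -0.129, 0.068], 0.83)]
plate [([0.486, -0.127, 0.071], 0.95)]
hook_left []
hook_right []
flux_tin [([0.681, -0.285, 0.03], 0.58)]
die_plug [([0.682, -0.404, 0.021], 0.74)]
tape_yellow [([0.676, -0.167, 0.017], 0.79)]
die_ring_b [([0.715, -0.223, 0.02], 0.95)]
cover mask 1360 ((322.02618408203125, 218.97633361816406), (59.57557678222656, 25.717872619628906), 2.862405300140381) 0.58
  world rect ((555.665771484375, -375.2071228027344), (125.38323211669922, 54.136287689208984), 86.37734985351562)
base mask 2879 ((201.0620880126953, 254.0784912109375), (75.94939422607422, 39.21788024902344), 1.4688007831573486) 0.55
  world rect ((485.91973876953125, -121.46286010742188), (157.8118896484375, 80.71434783935547), 87.82736206054688)
scene [[-0.525, 0.634, -0.567, 0.106], [-0.851, -0.397, 0.344, 0.047], [-0.007, 0.664, 0.748, 0.712], [0.
[... 1062 characters left out ...]
joint_positions': array([1.00021242e+00, 4.79933526e-02, 9.92321372e-02, 1.62197656e+00,
       1.63528487e-05, 1.44303137e+00]), 'dq': array([ 8.12221698e-05,  3.70361903e-04, -1.18350711e-03,  6.94621577e-04,
        8.34436812e-04,  1.18664775e-03]), 'joint_efforts': array([ 3.20564304e-04, -3.38639581e+01,  3.20149040e+01,  1.39726380e-03,
       -1.18149160e-04,  7.77726001e-06]), 'tcp_pos': array([0.22495467, 0.47437974, 0.23933116]), 'ee_rot': array([2.33370148e-06, 2.19604905e-01, 9.75588891e-01, 3.03087624e-05]), 'force': array([ 0.14351324, -0.3901973 ,  0.1811364 ]), 'ft_torque': array([-0.03971432, -0.04491146, -0.05867   ]), 'finger_force': 0.0, 'finger_gap': 0.9962468548402632}
```

View pics/top0.png

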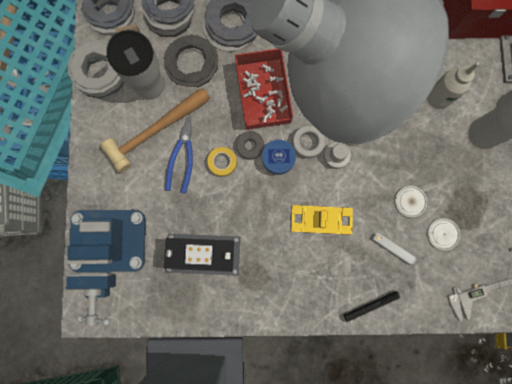

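View pics/scene0.png

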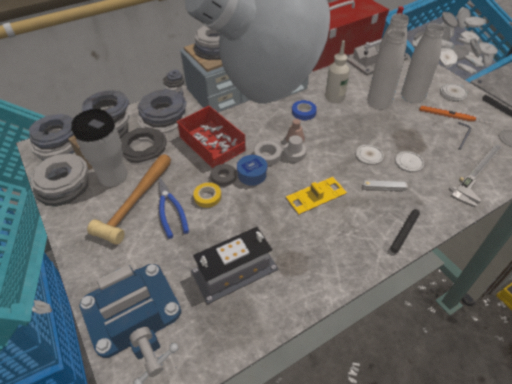

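The top view shows the yellow cover at about (322,219), its long side near world y, and the module at about (201,254). Bystanders at (220,160), (249,145), (278,156) and (339,154) are all clear. I'll align the tool's yaw and travel over the module to look with the wrist camera.

Call:
step_arm --targets '[[[0,0,0],[0,0,-0.85]],[[0,0,0],[0,0,-0.85]],[[0,0,0],[0,0,-0.85]],[[-0.5,-0.97,0],[0,0,0]],[[-0.5,-0.97,0],[0,0,0]],[[-0.5,-0.97,0],[0,0,0]],[[-0.5,-0.97,0],[0,0,0]],[[-0.5,-0.97,0],[0,0,0]],[[-0.5,-0.97,0],[0,0,0]],[[-0.5,-0.97,0],[0,0,0]]]'

```text
time: 2.65
tcp_pos: [0.3797, 0.1233, 0.2396]
ee_rot: [0.001, 0.03, 1.0, 0.0]
force: [1.8, -0.2, 0.2]
finger_gap: 0.998
finger_force: 0.0
```

Call:
step_arm --targets '[[[-0.5,-0.97,0],[0,0,0]],[[-0.5,-0.97,0],[0,0,0]],[[-0.5,-0.97,0],[0,0,0]],[[-0.5,-0.97,0],[0,0,0]],[[-0.5,-0.97,0],[0,0,0]],[[0,0,0],[0,0,0]],[[0,0,0],[0,0,0]]]'

```text
time: 3.52
tcp_pos: [0.489, -0.1244, 0.2392]
ee_rot: [-0.0, 0.03, 1.0, 0.0]
force: [-0.6, 0.3, 0.9]
finger_gap: 1.003
finger_force: 0.0
```

```bash
cat > look.py <<'E'
import sys
from h import *
f=robot.grab_frame('wrist'); cv2.imwrite(f'pics/{sys.argv[1]}.png',f['frame']); np.save('pics/last.npy',f,allow_pickle=True)
print(np.round(f['world_from_camera'],4).tolist(),f['vertical_fov'],f['cx'],f['cy'],f['dist_coeffs'])
for q in sys.argv[2:]:
    print(q,[(np.round(r['xyz'],4).tolist(),round(r['p'],2)) for r in robot.spot_in(q,'wrist')[:3]])
s=robot.observe();print({k:np.round(s[k],3).tolist() for k in('time','tcp_pos','ee_rot','joint_positions','force')})
E
python3 look.py w1 base plate hook_left hook_right low_seat
```

```text
[[0.0594, -0.9532, -0.2966, 0.413], [0.9982, 0.0568, 0.0173, -0.1204], [0.0004, -0.2971, 0.9549, 0.3738], [0.0, 0.0, 0.0, 1.0]] 65.68642700870188 252.16461123560953 188.33374103945087 [2.04648029e-05 0.00000000e+00 0.00000000e+00 0.00000000e+00
 0.00000000e+00]
base [([0.475, -0.1213, 0.0706], 0.78)]
plate [([0.484, -0.1257, 0.0711], 0.71)]
hook_left [([0.4868, -0.0723, 0.0832], 0.63)]
hook_right [([0.4802, -0.1767, 0.082], 0.55)]
low_seat [([0.5528, -0.3715, 0.004], 0.28)]
{'time': 3.825, 'tcp_pos': [0.489, -0.124, 0.24], 'ee_rot': [0.0, 0.029, 1.0, -0.0], 'joint_positions': [-0.381, -0.006, 0.045, 1.621, 0.0, -0.322], 'force': [0.634, -0.035, -0.412]}
```

View pics/w1.png

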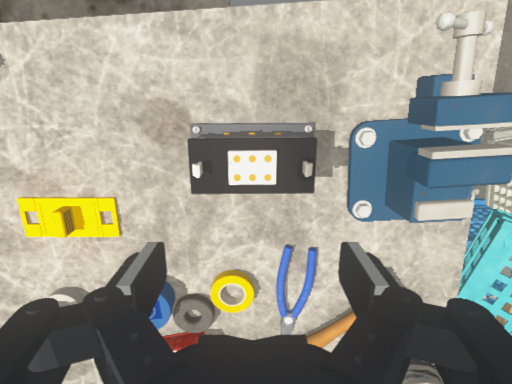

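The wrist view shows the module's black seat spanning about (189..317, 137..194), with hooks at (197,169) and (307,168). The cover is at about (18..120, 197..238). Next I'll fit both poses from edges.

```bash
python3 - <<'E'
from h import *
from scipy.optimize import least_squares
f=np.load('pics/last.npy',allow_pickle=True).item(); im=f['frame']; g=im.max(2); hsv=cv2.cvtColor(im,cv2.COLOR_BGR2HSV)
def rect(m,box):
    M=np.zeros_like(m,np.uint8); x0,y0,x1,y1=box; M[y0:y1,x0:x1]=m[y0:y1,x0:x1]
    n,l,s,c=cv2.connectedComponentsWithStats(M); i=1+s[1:,4].argmax(); M=(l==i).astype(np.uint8)
    cn=max(cv2.findContours(M,0,1)[0],key=cv2.contourArea)
    r=cv2.minAreaRect(cn); print(r,s[i].tolist()); return M,cv2.approxPolyDP(cv2.convexHull(cn),4,True).reshape(-1,2)
S=g<60; ms,cs=rect(S,(180,120,325,200)); print('seat',cs.tolist())
P=g>150; mp,cp=rect(P,(222,140,283,195)); print('plate',cp.tolist())
Y=(hsv[...,0]>18)&(hsv[...,0]<35)&(hsv[...,1]>120); mc,cc=rect(Y,(5,185,135,250)); print('cover',cc.tolist())
vis=im.copy()
a=cv2.resize(im[115:205,180:325],None,fx=5,fy=5,interpolation=2)
b=cv2.resize(im[185:250,5:150],None,fx=5,fy=5,interpolation=2)[:,:725]
cv2.imwrite('pics/crop1.png',cv2.resize(np.vstack([a,b]),None,fx=.75,fy=.75,interpolation=3))
E
```

```text
((313.0, 162.0), (0.0, 0.0), 0.0) [313, 162, 1, 1, 1]
seat [[313, 162]]
((252.0, 167.0), (34.0, 48.0), 90.0) [228, 150, 49, 35, 1680]
plate [[276, 151], [274, 184], [229, 184], [228, 151]]
((68.0, 217.0), (40.0, 102.0), 90.0) [17, 197, 103, 41, 3560]
cover [[119, 236], [26, 236], [17, 198], [113, 197]]
```

View pics/crop1.png

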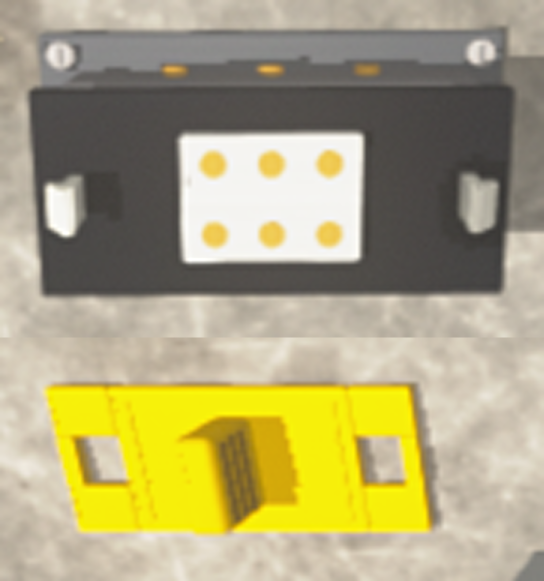

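```bash
python3 - <<'E'
from h import *
from scipy.optimize import least_squares
f=np.load('pics/last.npy',allow_pickle=True).item()
o=lambda a,x0,y0,ys=0:np.array([[x0+(x+.5)/3.75-.5,y0+(y-ys+.5)/3.75-.5] for x,y in a])
seat=o([(30,88),(513,86),(502,291),(42,294)],180,115); pl=o([(179,133),(364,132),(361,263),(182,263)],180,115); fl=o([(40,30),(507,28)],180,115)
cov=o([(47,386),(413,384),(432,530),(78,532)],5,185,337.5)
def rc(w,l,z): return np.array([[-w/2,-l/2,z],[-w/2,l/2,z],[w/2,l/2,z],[w/2,-l/2,z]])
def tf(p,P):
    c,s=np.cos(p[2]),np.sin(p[2]); return P@np.array([[c,s,0],[-s,c,0],[0,0,1]])+[p[0],p[1],0]
def rb(p): return np.r_[proj(f,tf(p,rc(.06,.134,p[3])))-seat,proj(f,tf(p,rc(.036,.05,p[3]+.005)))-pl,proj(f,tf(p,rc(.08,.152,.006)[:2]))-fl].ravel()
r=least_squares(rb,[.485,-.125,0,.065]);print('base',r.x,np.degrees(r.x[2]));print(np.round(r.fun.reshape(-1,2),1).tolist())
for side in(1,-1): print('hook tip',tf(r.x,np.array([[0,side*.055,r.x[3]+.02]])),proj(f,tf(r.x,np.array([[0,side*.055,r.x[3]+.02]]))))
def rv(p): return (proj(f,tf(p,rc(.056,.128,.005)))-cov).ravel()
q=least_squares(rv,[.555,-.375,0]);print('cover',q.x,np.degrees(q.x[2]));print(np.round(q.fun.reshape(-1,2),1).tolist())
R=np.array(robot.observe()['ee_rot']);w,x,y,z=R;print('tool yaw of y axis-90 deg',np.degrees(np.arctan2(y*y-x*x,2*x*y))-90, 'delta to cover',q.x[:2]-robot.observe()['tcp_pos'][:2])
E
```

```text
base [ 0.48418027 -0.12454495 -0.05619141  0.06566716] -3.219530410093803
[[-0.6, -0.1], [0.7, -0.0], [0.2, 0.7], [-0.0, 0.2], [0.4, 0.2], [-0.2, 0.3], [-0.1, -1.0], [0.5, -0.9], [-0.9, 0.4], [-0.1, 0.5]]
hook tip [[ 0.48726917 -0.06963175  0.08566716]] [[307.39665851 170.56165739]]
hook tip [[ 0.48109136 -0.17945814  0.08566716]] [[196.97950716 170.91904179]]
cover [ 0.55334258 -0.37374652 -0.0594123 ] -3.404073914069333
[[-0.5, -0.2], [-0.4, 0.3], [0.1, 0.2], [0.9, -0.4]]
tool yaw of y axis-90 deg -3.3643464306673962 delta to cover [ 0.06412067 -0.25004362]
```

Call:
step_arm --targets '[[[-0.31,-0.98,0.2],[0,0,0]],[[-0.31,-0.98,0.4],[0,0,0]],[[-0.31,-0.98,0.6],[0,0,0]],[[-0.31,-0.98,0.6],[0,0,0]],[[-0.31,-0.98,0.6],[0,0,0]],[[0,0,0],[0,0,0]],[[0,0,0],[0,0,0]]]' --hand 0.55

```text
time: 4.7
tcp_pos: [0.5519, -0.373, 0.1193]
ee_rot: [-0.0, 0.03, 1.0, 0.001]
force: [-0.7, 0.8, 0.1]
finger_gap: 0.55
finger_force: 0.0
```

```bash
python3 look.py w2 cover grip_rib
```

```text
[[0.0585, -0.9531, -0.2969, 0.4759], [0.9983, 0.056, 0.0168, -0.3692], [0.0006, -0.2974, 0.9548, 0.2539], [0.0, 0.0, 0.0, 1.0]] 65.68642700870188 252.16461123560953 188.33374103945087 [2.04648029e-05 0.00000000e+00 0.00000000e+00 0.00000000e+00
 0.00000000e+00]
cover [([0.5495, -0.3762, 0.0012], 0.77)]
grip_rib [([0.5501, -0.3738, 0.0043], 0.92)]
{'time': 4.85, 'tcp_pos': [0.553, -0.373, 0.122], 'ee_rot': [0.001, 0.029, 1.0, -0.001], 'joint_positions': [-0.694, 0.422, 0.307, 1.452, 0.0, -0.635], 'force': [0.318, -0.335, 0.748]}
```

View pics/w2.png

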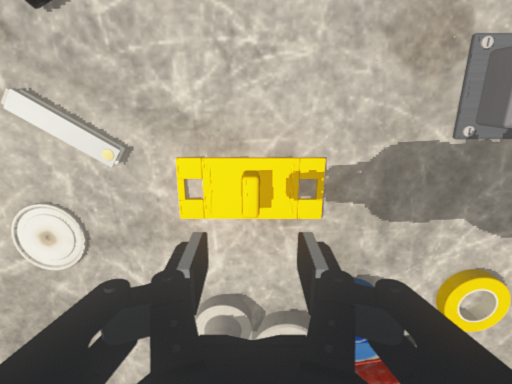

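The wrist view shows the cover centred below the gripper, corners near (177,157), (326,158), (323,219) and (180,219). I'll refit it from these.

```bash
python3 - <<'E'
from h import *
from scipy.optimize import least_squares
f=np.load('pics/last.npy',allow_pickle=True).item(); im=f['frame'];hsv=cv2.cvtColor(im,cv2.COLOR_BGR2HSV)
m=((hsv[...,0]>18)&(hsv[...,0]<35)&(hsv[...,1]>120)).astype(np.uint8); m[:140]=0;m[235:]=0;m[:,:160]=0;m[:,340:]=0
pts=[]
def edge(sl):return sl
L=[(np.flatnonzero(m[r])[[0,-1]]) for r in range(163,215)]
l=np.polyfit(range(163,215),[a[0]-.5 for a in L],1); rr=np.polyfit(range(163,215),[a[1]+.5 for a in L],1)
C=[c for c in range(185,320) if not 235<c<268]
t=np.polyfit(C,[np.flatnonzero(m[:,c])[0]-.5 for c in C],1); b=np.polyfit(C,[np.flatnonzero(m[:,c])[-1]+.5 for c in C],1)
def X(v,h): y=(h[0]*v[1]+h[1])/(1-h[0]*v[0]); return [v[0]*y+v[1],y]
cov=np.array([X(l,t),X(rr,t),X(rr,b),X(l,b)]);print(cov.round(1).tolist())
def rv(p):
    c,s=np.cos(p[2]),np.sin(p[2]);P=np.array([[-.028,-.064,.005],[-.028,.064,.005],[.028,.064,.005],[.028,-.064,.005]])@np.array([[c,s,0],[-s,c,0],[0,0,1]])+[p[0],p[1],0]
    return (proj(f,P)-cov).ravel()
q=least_squares(rv,[.553,-.374,-.06]);print(q.x,np.degrees(q.x[2]),q.fun.round(1))
s=robot.observe();w,x,y,z=s['ee_rot'];print(s['tcp_pos'],np.degrees(np.arctan2(y*y-x*x,2*x*y))-90)
E
```

```text
[[174.9, 156.5], [325.6, 156.8], [321.1, 218.5], [179.8, 218.5]]
[ 0.55333052 -0.37514889 -0.05946578] -3.407138492794252 [-0.   0.5  0.1  0.3  0.  -0.4 -0.2 -0.5]
[ 0.55295812 -0.37304656  0.12201733] -3.3558139431180223
```

Call:
step_arm --targets '[[[0,-0.03,0.5],[0,0,0]],[[0,0,0.5],[0,0,0]],[[0,0,0.4],[0,0,0]],[[0,0,0.3],[0,0,0]],[[0,0,0.2],[0,0,0]],[[0,0,0.12],[0,0,0]],[[0,0,0],[0,0,0]],[[0,0,0],[0,0,0]]]'

```text
time: 5.85
tcp_pos: [0.5523, -0.3758, 0.0191]
ee_rot: [0.001, 0.03, 1.0, -0.0]
force: [-0.4, -0.7, -0.2]
finger_gap: 0.549
finger_force: 0.0
```

Call:
step_arm --targets '[[[0,0,0.04],[0,0,0]],[[0,0,0],[0,0,0]]]'

```text
time: 6.1
tcp_pos: [0.5519, -0.3754, 0.0164]
ee_rot: [0.0, 0.03, 1.0, -0.0]
force: [1.1, -0.6, -0.2]
finger_gap: 0.553
finger_force: 0.0
```

Call:
step_arm --targets '[[[0,0,0],[0,0,0]],[[0,0,0],[0,0,0]],[[0,0,0],[0,0,0]],[[0,0,0],[0,0,0]],[[0,0,0],[0,0,0]],[[0,0,0],[0,0,0]],[[0,0,0],[0,0,0]],[[0,0,0],[0,0,0]]]' --hand 0 --squeeze 70

```text
time: 7.1
tcp_pos: [0.552, -0.3756, 0.0166]
ee_rot: [0.0, 0.03, 1.0, -0.0]
force: [-0.2, -0.6, 2.0]
finger_gap: 0.148
finger_force: 72.0
```

```bash
cat > st.py <<'E'
from h import *
a=[robot.observe() for _ in range(1)]
s=a[0];w,x,y,z=s['ee_rot']
print({k:np.round(s[k],4).tolist() for k in('time','tcp_pos','ee_rot','force','ft_torque','finger_gap','finger_force')},np.degrees(np.arctan2(y*y-x*x,2*x*y))-90)
E
python3 st.py
```

```text
{'time': 7.1, 'tcp_pos': [0.552, -0.3756, 0.0166], 'ee_rot': [0.0003, 0.0301, 0.9995, -0.0002], 'force': [-0.2444, -0.5584, 2.018], 'ft_torque': [-0.0389, 0.0143, -0.049], 'finger_gap': 0.1476, 'finger_force': 72.047} -3.4543875272851636
```

Call:
step_arm --targets '[[[0,0,-0.2],[0,0,0]],[[0,0,-0.6],[0,0,0]],[[0,0,-0.8],[0,0,0]],[[0,0,-0.8],[0,0,0]],[[0,0,-0.6],[0,0,0]],[[0.2,0.5,0],[0,0,0]],[[0.2,0.7,0],[0,0,0]],[[0.2,0.7,0],[0,0,0]],[[0.2,0.6,0],[0,0,0]],[[0.2,0.6,0],[0,0,0]]]'

```text
time: 8.35
tcp_pos: [0.5105, -0.2163, 0.1662]
ee_rot: [-0.0, 0.03, 1.0, 0.0]
force: [0.2, -0.3, -0.3]
finger_gap: 0.145
finger_force: 71.7
```

Call:
step_arm --targets '[[[0.2,0.6,0],[0,0,0]],[[0.2,0.5,0],[0,0,0]],[[0.2,0.5,0],[0,0,0]],[[0.08,0.22,0],[0,0,0]],[[0,0,0],[0,0,0]],[[0,0,0],[0,0,0]],[[0,0,0],[0,0,0]]]'

```text
time: 9.22
tcp_pos: [0.483, -0.1256, 0.1662]
ee_rot: [-0.0, 0.031, 1.0, -0.0]
force: [-0.3, -0.6, -1.5]
finger_gap: 0.148
finger_force: 71.7
```

```bash
python3 st.py; python3 look.py w3 cover
```

```text
{'time': 9.225, 'tcp_pos': [0.483, -0.1256, 0.1662], 'ee_rot': [-0.0, 0.0307, 0.9995, -0.0001], 'force': [-0.2844, -0.6389, -1.5065], 'ft_torque': [0.0686, 0.0125, -0.0075], 'finger_gap': 0.1481, 'finger_force': 71.6933} -3.5143808313286513
[[0.0599, -0.9529, -0.2973, 0.4069], [0.9982, 0.057, 0.0185, -0.1214], [-0.0007, -0.2979, 0.9546, 0.3008], [0.0, 0.0, 0.0, 1.0]] 65.68642700870188 252.16461123560953 188.33374103945087 [2.04648029e-05 0.00000000e+00 0.00000000e+00 0.00000000e+00
 0.00000000e+00]
cover [([0.4727, -0.1294, 0.152], 0.57)]
{'time': 9.325, 'tcp_pos': [0.483, -0.125, 0.166], 'ee_rot': [-0.0, 0.031, 1.0, -0.0], 'joint_positions': [-0.388, -0.024, -0.118, 1.476, -0.0, -0.327], 'force': [1.077, -0.193, -1.066]}
```

View pics/w3.png

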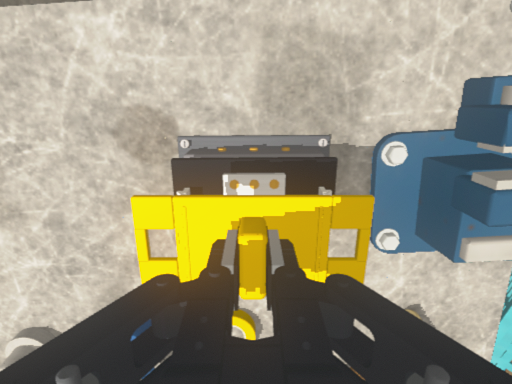

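The held cover hangs level above the module, its near edge running from about (132,195) to (374,195). The module's seat edge runs (172,158) to (337,158). I'll check the predictions against these.

```bash
python3 - <<'E'
from h import *
from scipy.optimize import least_squares
f=np.load('pics/last.npy',allow_pickle=True).item(); im=f['frame'];hsv=cv2.cvtColor(im,cv2.COLOR_BGR2HSV)
def tf(p,P):
    c,s=np.cos(p[2]),np.sin(p[2]); return np.array(P)@np.array([[c,s,0],[-s,c,0],[0,0,1]])+[p[0],p[1],0]
b=[.48418,-.12454,-.0562]
print('pred base flange',proj(f,tf(b,[[-.04,-.076,.006],[-.04,.076,.006]])).round(1).tolist(),'seat',proj(f,tf(b,[[-.03,-.067,.0657],[-.03,.067,.0657]])).round(1).tolist())
c=[.4843,-.1250,-.06]
z=.155
print('pred cover',proj(f,tf(c,[[-.028,-.064,z],[-.028,.064,z],[.028,-.064,z],[.028,.064,z],[-.0095,-.058,z],[-.0095,.058,z],[-.0095,-.042,z],[-.0095,.042,z]])).round(1).tolist())
a=cv2.resize(im[125:205,125:385],None,fx=3,fy=3,interpolation=2)
cc=cv2.resize(im[190:290,125:385],None,fx=3,fy=3,interpolation=2)
cv2.imwrite('pics/crop3.png',np.vstack([a,cc]))
E
```

```text
pred base flange [[176.5, 135.5], [331.0, 134.9]] seat [[170.6, 157.6], [337.7, 157.0]]
pred cover [[130.7, 195.6], [378.1, 195.6], [142.6, 288.0], [365.8, 288.1], [146.1, 228.3], [362.5, 228.3], [175.9, 228.3], [332.7, 228.3]]
```

View pics/crop3.png

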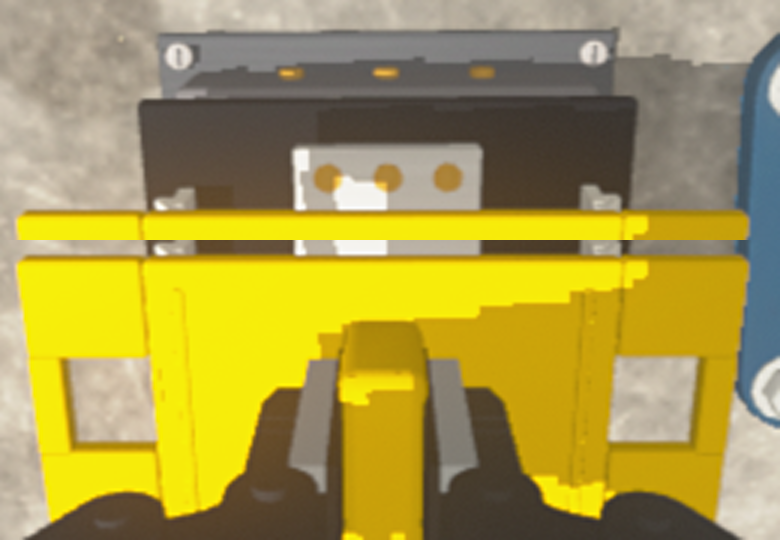

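Call:
step_arm --targets '[[[0,0.02,0.2],[0,0,0]],[[0,0,0.3],[0,0,0]],[[0,0,0.3],[0,0,0]],[[0,0,0.2],[0,0,0]],[[0,0,0.1],[0,0,0]],[[0,0,0],[0,0,0]],[[0,0,0],[0,0,0]]]'

```text
time: 10.2
tcp_pos: [0.4833, -0.1239, 0.1119]
ee_rot: [0.001, 0.03, 1.0, -0.0]
force: [0.3, -0.2, -0.9]
finger_gap: 0.145
finger_force: 71.7
```

```bash
python3 look.py w4; python3 - <<'E'
import cv2,numpy as np
im=cv2.imread('pics/w4.png')
cv2.imwrite('pics/crop4.png',cv2.resize(im[150:300,120:390],None,fx=2.9,fy=2.9,interpolation=2))
E
```

```text
[[0.0588, -0.9526, -0.2985, 0.4071], [0.9983, 0.0559, 0.0184, -0.1198], [-0.0009, -0.299, 0.9542, 0.2464], [0.0, 0.0, 0.0, 1.0]] 65.68642700870188 252.16461123560953 188.33374103945087 [2.04648029e-05 0.00000000e+00 0.00000000e+00 0.00000000e+00
 0.00000000e+00]
{'time': 10.25, 'tcp_pos': [0.483, -0.124, 0.112], 'ee_rot': [0.001, 0.03, 1.0, -0.0], 'joint_positions': [-0.386, -0.011, -0.214, 1.367, 0.0, -0.325], 'force': [0.567, 0.099, -0.39]}
```

View pics/crop4.png

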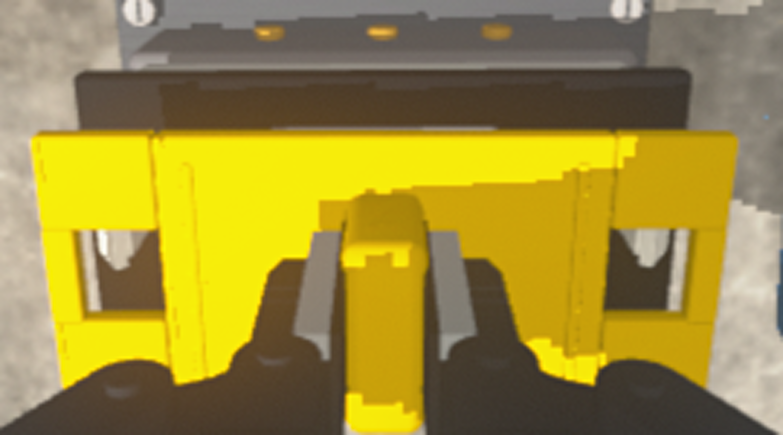

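Both hooks now show through the windows. The left hook spans x≈98–147 in a window of 78–163, and the right one 622–672 in 607–690, so y is centred. Next is x.

```bash
python3 - <<'E'
from h import *
f=np.load('pics/last.npy',allow_pickle=True).item()
c2p=lambda x,y:(120+(x+.5)/2.9-.5,150+(y+.5)/2.9-.5)
zt=.112-.0164+.005
for n,p,z in[('win near L',(85,231),zt),('win near R',(690,230),zt),('cover near TL',(35,137),zt),('cover TR',(736,138),zt),('win far L top',(95,318),zt),('win far R',(680,318),zt),
 ('hook far L',(120,268),.0855),('hook far R',(650,267),.0855),('hook far L lowseat',(120,268),.0835),('seat near TL',(77,73),.0655),('seat TR',(690,73),.0655)]:
    print(n,back(f,[c2p(*p)],z)[0].round(4).tolist())
b=[.4845,-.1245]
for s in(1,-1):
    for dx in(-.006,0,.006):
        yaw=-.058;P=np.array([b[0]+np.cos(yaw)*dx-np.sin(yaw)*s*.055,b[1]+np.sin(yaw)*dx+np.cos(yaw)*s*.055,.0855])
        q=proj(f,P)[0]; print(s,dx,((q-[120,150])*2.9).round(0))
E
```

```text
win near L [0.4725, -0.1793, 0.1006]
win near R [0.4788, -0.0675, 0.1006]
cover near TL [0.4537, -0.1852, 0.1006]
cover TR [0.4612, -0.0601, 0.1006]
win far L top [0.4907, -0.1804, 0.1006]
win far R [0.4972, -0.0685, 0.1006]
hook far L [0.488, -0.1796, 0.0855]
hook far R [0.4942, -0.0699, 0.0855]
hook far L lowseat [0.489, -0.1803, 0.0835]
seat near TL [0.4509, -0.1893, 0.0655]
seat TR [0.4587, -0.0566, 0.0655]
1 -0.006 [655. 211.]
1 0 [652. 238.]
1 0.006 [649. 264.]
-1 -0.006 [112. 211.]
-1 0 [115. 238.]
-1 0.006 [118. 264.]
```

Call:
step_arm --targets '[[[0,0,0.06],[0,0,0]],[[0,0,0.06],[0,0,0]],[[0,0,0.06],[0,0,0]],[[0,0,0.04],[0,0,0]],[[0,0,0.02],[0,0,0]],[[0,0,0],[0,0,0]],[[0,0,0],[0,0,0]]]'

```text
time: 11.12
tcp_pos: [0.483, -0.1238, 0.0995]
ee_rot: [0.0, 0.03, 1.0, -0.0]
force: [-0.8, -0.1, -0.2]
finger_gap: 0.145
finger_force: 71.7
```

Call:
step_arm --targets '[[[0,0,0.02],[0,0,0]],[[0,0,0.02],[0,0,0]],[[0,0,0],[0,0,0]]]'

```text
time: 11.5
tcp_pos: [0.4832, -0.1239, 0.0976]
ee_rot: [0.0, 0.03, 1.0, -0.0]
force: [0.3, -0.4, 1.0]
finger_gap: 0.143
finger_force: 72.1
```

Call:
step_arm --targets '[[[0,0,0.02],[0,0,0]],[[0,0,0.02],[0,0,0]],[[0,0,0],[0,0,0]]]'

```text
time: 11.88
tcp_pos: [0.4836, -0.124, 0.0961]
ee_rot: [0.001, 0.03, 1.0, -0.0]
force: [-0.7, 0.4, 5.4]
finger_gap: 0.144
finger_force: 72.4
```

Call:
step_arm --targets '[[[0,0,0.02],[0,0,0]],[[0,0,0.02],[0,0,0]],[[0,0,0],[0,0,0]]]'

```text
time: 12.25
tcp_pos: [0.4838, -0.1241, 0.0953]
ee_rot: [0.001, 0.03, 1.0, -0.0]
force: [-1.1, 0.9, 9.4]
finger_gap: 0.146
finger_force: 73.2
```

```bash
python3 st.py
```

```text
{'time': 12.25, 'tcp_pos': [0.4838, -0.1241, 0.0953], 'ee_rot': [0.0013, 0.0301, 0.9995, -0.0005], 'force': [-1.0802, 0.8818, 9.4286], 'ft_torque': [0.0728, 0.3239, 0.0042], 'finger_gap': 0.1463, 'finger_force': 73.1885} -3.450220380006556
```

Call:
step_arm --targets '[[[0,0,0.02],[0,0,0]],[[0,0,0.02],[0,0,0]],[[0,0,0],[0,0,0]]]'

```text
time: 12.62
tcp_pos: [0.4827, -0.1238, 0.0907]
ee_rot: [-0.0, 0.03, 1.0, 0.0]
force: [2.0, -0.7, 1.5]
finger_gap: 0.147
finger_force: 72.0
```

```bash
python3 st.py
```

```text
{'time': 12.625, 'tcp_pos': [0.4827, -0.1238, 0.0907], 'ee_rot': [-0.0003, 0.0302, 0.9995, 0.0], 'force': [2.0128, -0.6594, 1.4738], 'ft_torque': [-0.2701, -0.2016, -0.0404], 'finger_gap': 0.1466, 'finger_force': 71.9865} -3.458042193875002
```

Call:
step_arm --targets '[[[0,0,0.02],[0,0,0]],[[0,0,0],[0,0,0]]]'

```text
time: 12.88
tcp_pos: [0.4824, -0.1237, 0.0896]
ee_rot: [-0.001, 0.03, 1.0, 0.0]
force: [1.1, -1.6, -0.2]
finger_gap: 0.148
finger_force: 71.9
```

```bash
python3 st.py
```

```text
{'time': 12.875, 'tcp_pos': [0.4824, -0.1237, 0.0896], 'ee_rot': [-0.0006, 0.0302, 0.9995, 0.0001], 'force': [1.1262, -1.5658, -0.1814], 'ft_torque': [-0.2198, -0.124, 0.0031], 'finger_gap': 0.1483, 'finger_force': 71.879} -3.45948389418605
```

Call:
step_arm --targets '[[[0,0,0.02],[0,0,0]],[[0,0,0],[0,0,0]]]'

```text
time: 13.12
tcp_pos: [0.4825, -0.1237, 0.089]
ee_rot: [-0.0, 0.03, 1.0, 0.0]
force: [0.5, -1.5, 0.1]
finger_gap: 0.145
finger_force: 72.0
```

```bash
python3 st.py
```

```text
{'time': 13.125, 'tcp_pos': [0.4825, -0.1237, 0.089], 'ee_rot': [-0.0004, 0.0302, 0.9995, 0.0001], 'force': [0.4533, -1.5464, 0.1418], 'ft_torque': [-0.2438, -0.0416, 0.0242], 'finger_gap': 0.1453, 'finger_force': 71.9867} -3.4565348669246134
```

Call:
step_arm --targets '[[[0,0,0.02],[0,0,0]],[[0,0,0],[0,0,0]]]'

```text
time: 13.38
tcp_pos: [0.4827, -0.1237, 0.0883]
ee_rot: [-0.0, 0.03, 1.0, -0.0]
force: [-0.8, -1.7, 1.3]
finger_gap: 0.141
finger_force: 72.0
```

Call:
step_arm --targets '[[[0,0,0.02],[0,0,0]],[[0,0,0],[0,0,0]]]'

```text
time: 13.62
tcp_pos: [0.4829, -0.1234, 0.0872]
ee_rot: [0.0, 0.03, 1.0, 0.0]
force: [-0.3, -0.3, 1.7]
finger_gap: 0.15
finger_force: 72.0
```

```bash
python3 st.py
```

```text
{'time': 13.625, 'tcp_pos': [0.4829, -0.1234, 0.0872], 'ee_rot': [0.0, 0.03, 0.9995, 0.0004], 'force': [-0.2805, -0.3274, 1.7489], 'ft_torque': [0.0268, 0.1493, -0.0112], 'finger_gap': 0.1496, 'finger_force': 72.0168} -3.441697592694851
```

Call:
step_arm --targets '[[[0,0,0.02],[0,0,0]],[[0,0,0],[0,0,0]]]'

```text
time: 13.88
tcp_pos: [0.4829, -0.1234, 0.0867]
ee_rot: [0.0, 0.03, 1.0, 0.0]
force: [-1.0, 1.3, 5.2]
finger_gap: 0.146
finger_force: 72.5
```

Call:
step_arm --targets '[[[0,0,0.02],[0,0,0]],[[0,0,0],[0,0,0]]]'

```text
time: 14.12
tcp_pos: [0.4829, -0.1235, 0.086]
ee_rot: [0.0, 0.03, 1.0, 0.0]
force: [-2.3, 1.1, 6.0]
finger_gap: 0.148
finger_force: 72.7
```

```bash
python3 st.py
```

```text
{'time': 14.125, 'tcp_pos': [0.4829, -0.1235, 0.086], 'ee_rot': [0.0001, 0.03, 0.9995, 0.0003], 'force': [-2.2742, 1.0777, 5.9762], 'ft_torque': [0.3894, 0.5642, 0.0028], 'finger_gap': 0.1484, 'finger_force': 72.7353} -3.442998991312564
```

```bash
python3 look.py w5 hook_left hook_right; python3 - <<'E'
from h import *
for n in('w3','w4','w5'):
    im=cv2.imread(f'pics/{n}.png');hsv=cv2.cvtColor(im,cv2.COLOR_BGR2HSV)
    m=((hsv[...,0]>18)&(hsv[...,0]<35)&(hsv[...,1]>120)); m[:170]=0;m[290:]=0
    top=[(c,int(np.flatnonzero(m[:,c])[0])) for c in(140,160,180,320,345,365)]
    rows=[(r,int(np.flatnonzero(m[r,110:400])[0]+110),int(np.flatnonzero(m[r,110:400])[-1]+110)) for r in(200,205,215,225)]
    g=im.max(2); print(n,top,rows,'dark',[(c,np.flatnonzero(g[140:200,c]<75)[[0,-1]]+140 if (g[140:200,c]<75).any() else None) for c in(200,252,300)])
E
```

```text
[[0.0586, -0.9529, -0.2977, 0.4068], [0.9983, 0.056, 0.0174, -0.1195], [0.0001, -0.2982, 0.9545, 0.2206], [0.0, 0.0, 0.0, 1.0]] 65.68642700870188 252.16461123560953 188.33374103945087 [2.04648029e-05 0.00000000e+00 0.00000000e+00 0.00000000e+00
 0.00000000e+00]
hook_left [([0.4831, -0.075, 0.0829], 0.74)]
hook_right [([0.4779, -0.1775, 0.0801], 0.96)]
{'time': 14.275, 'tcp_pos': [0.483, -0.123, 0.086], 'ee_rot': [0.0, 0.03, 1.0, 0.0], 'joint_positions': [-0.385, 0.001, -0.254, 1.315, 0.001, -0.325], 'force': [-3.294, 2.452, 6.924]}
w3 [(140, 195), (160, 195), (180, 195), (320, 195), (345, 195), (365, 195)] [(200, 131, 373), (205, 131, 373), (215, 133, 372), (225, 134, 371)] dark [(200, array([158, 159])), (252, array([158, 171])), (300, array([157, 187]))]
w4 [(140, 195), (160, 195), (180, 194), (320, 194), (345, 194), (365, 195)] [(200, 131, 374), (205, 131, 373), (215, 133, 372), (225, 134, 370)] dark [(200, None), (252, array([175, 175])), (300, array([174, 187]))]
w5 [(140, 194), (160, 194), (180, 195), (320, 194), (345, 194), (365, 194)] [(200, 130, 374), (205, 131, 373), (215, 132, 372), (225, 133, 371)] dark [(200, None), (252, None), (300, None)]
```

Call:
step_arm --targets '[[[0,0,0.02],[0,0,0]],[[0,0,0],[0,0,0]]]'

```text
time: 14.52
tcp_pos: [0.4829, -0.1235, 0.0854]
ee_rot: [0.0, 0.03, 1.0, 0.0]
force: [-3.5, 1.6, 8.3]
finger_gap: 0.146
finger_force: 72.9
```

Call:
step_arm --targets '[[[0,0,0.02],[0,0,0]],[[0,0,0],[0,0,0]]]'

```text
time: 14.78
tcp_pos: [0.4829, -0.1235, 0.0847]
ee_rot: [0.0, 0.03, 1.0, 0.0]
force: [-4.2, 1.9, 9.8]
finger_gap: 0.145
finger_force: 73.2
```

```bash
python3 st.py
```

```text
{'time': 14.775, 'tcp_pos': [0.4829, -0.1235, 0.0847], 'ee_rot': [0.0003, 0.03, 0.9995, 0.0002], 'force': [-4.2179, 1.8842, 9.7887], 'ft_torque': [0.4234, 0.7991, -0.0427], 'finger_gap': 0.1446, 'finger_force': 73.1602} -3.439919535568663
```

Call:
step_arm --targets '[[[0,0,0.02],[0,0,0]],[[0,0,0],[0,0,0]]]'

```text
time: 15.02
tcp_pos: [0.483, -0.1235, 0.0842]
ee_rot: [0.0, 0.03, 1.0, 0.0]
force: [-4.5, 2.6, 11.2]
finger_gap: 0.146
finger_force: 73.4
```

Call:
step_arm --targets '[[[0,0,0.02],[0,0,0]],[[0,0,0],[0,0,0]]]'

```text
time: 15.28
tcp_pos: [0.483, -0.1235, 0.0841]
ee_rot: [0.001, 0.03, 1.0, 0.0]
force: [-5.2, 3.9, 14.7]
finger_gap: 0.144
finger_force: 73.8
```

```bash
python3 look.py w6 hook_left hook_right;python3 st.py
```

```text
[[0.0586, -0.9526, -0.2984, 0.4067], [0.9983, 0.0558, 0.0178, -0.1194], [-0.0003, -0.299, 0.9543, 0.2186], [0.0, 0.0, 0.0, 1.0]] 65.68642700870188 252.16461123560953 188.33374103945087 [2.04648029e-05 0.00000000e+00 0.00000000e+00 0.00000000e+00
 0.00000000e+00]
hook_left [([0.4844, -0.0735, 0.0817], 0.95)]
hook_right [([0.476, -0.1781, 0.0795], 0.86)]
{'time': 15.425, 'tcp_pos': [0.483, -0.123, 0.084], 'ee_rot': [0.001, 0.03, 1.0, 0.0], 'joint_positions': [-0.385, 0.002, -0.257, 1.311, 0.001, -0.325], 'force': [-5.449, 1.752, 15.142]}
{'time': 15.425, 'tcp_pos': [0.483, -0.1235, 0.0841], 'ee_rot': [0.0005, 0.03, 0.9995, 0.0001], 'force': [-5.4492, 1.752, 15.1417], 'ft_torque': [0.6648, 1.2887, -0.0074], 'finger_gap': 0.1425, 'finger_force': 73.8014} -3.439351942967008
```

Call:
step_arm --targets '[[[0,0,0.02],[0,0,0]],[[0,0,0],[0,0,0]]]'

```text
time: 15.68
tcp_pos: [0.483, -0.1235, 0.0841]
ee_rot: [0.001, 0.03, 1.0, -0.0]
force: [-7.8, 3.4, 18.4]
finger_gap: 0.143
finger_force: 74.5
```

Call:
step_arm --targets '[[[0,0,-0.05],[0,0,0]],[[0,0,-0.05],[0,0,0]],[[0,0,-0.05],[0,0,0]],[[0,0,0],[0,0,0]]]'

```text
time: 16.18
tcp_pos: [0.4828, -0.1234, 0.0871]
ee_rot: [-0.0, 0.03, 1.0, 0.0]
force: [-0.8, 0.9, 0.3]
finger_gap: 0.144
finger_force: 71.9
```

Call:
step_arm --targets '[[[0,0,-0.04],[0,0,0]],[[0,0,0],[0,0,0]]]'

```text
time: 16.42
tcp_pos: [0.4827, -0.1234, 0.0874]
ee_rot: [-0.001, 0.03, 1.0, 0.001]
force: [5.7, -1.3, -13.5]
finger_gap: 0.145
finger_force: 70.0
```

```bash
python3 st.py
```

```text
{'time': 16.425, 'tcp_pos': [0.4827, -0.1234, 0.0874], 'ee_rot': [-0.0006, 0.0301, 0.9995, 0.0006], 'force': [5.7027, -1.3134, -13.4818], 'ft_torque': [-0.0667, -1.2123, 0.0026], 'finger_gap': 0.145, 'finger_force': 70.0298} -3.450844470736385
```

The cover holds at 3 mm above the seat against a 13 N pull, so both hooks have caught. I'll unload and release.

Call:
step_arm --targets '[[[0,0,0.04],[0,0,0]],[[0,0,0],[0,0,0]]]'

```text
time: 16.68
tcp_pos: [0.4827, -0.1235, 0.0873]
ee_rot: [-0.0, 0.03, 1.0, 0.0]
force: [4.1, 1.3, -7.1]
finger_gap: 0.143
finger_force: 70.6
```

Call:
step_arm --targets '[[[0,0,0],[0,0,0]],[[0,0,0],[0,0,0]],[[0,0,0],[0,0,0]],[[0,0,0],[0,0,0]],[[0,0,-0.2],[0,0,0]],[[0,0,-0.5],[0,0,0]],[[0,0,-0.7],[0,0,0]],[[0,0,-0.7],[0,0,0]],[[0,0,0],[0,0,0]],[[0,0,0],[0,0,0]]]' --hand 0.5

```text
time: 17.92
tcp_pos: [0.4829, -0.1238, 0.193]
ee_rot: [0.0, 0.03, 1.0, -0.0]
force: [-0.4, 0.6, 0.2]
finger_gap: 0.502
finger_force: 0.0
```

```bash
python3 look.py w7 cover hook_left hook_right; python3 - <<'E'
import cv2
im=cv2.imread('pics/w7.png')
cv2.imwrite('pics/crop7.png',cv2.resize(im[100:300,120:390],None,fx=2.9,fy=2.9,interpolation=2))
E
```

```text
[[0.0589, -0.9529, -0.2977, 0.4068], [0.9983, 0.056, 0.0181, -0.1197], [-0.0006, -0.2982, 0.9545, 0.3275], [0.0, 0.0, 0.0, 1.0]] 65.68642700870188 252.16461123560953 188.33374103945087 [2.04648029e-05 0.00000000e+00 0.00000000e+00 0.00000000e+00
 0.00000000e+00]
cover [([0.4804, -0.1235, 0.07], 0.64)]
hook_left [([0.4867, -0.0753, 0.0794], 0.58)]
hook_right [([0.4812, -0.1768, 0.0813], 0.65), ([0.4774, -0.1222, 0.0713], 0.54)]
{'time': 18.125, 'tcp_pos': [0.482, -0.123, 0.191], 'ee_rot': [-0.001, 0.03, 1.0, 0.0], 'joint_positions': [-0.386, -0.026, -0.071, 1.529, 0.0, -0.325], 'force': [0.065, 0.36, -1.182]}
```

View pics/crop7.png

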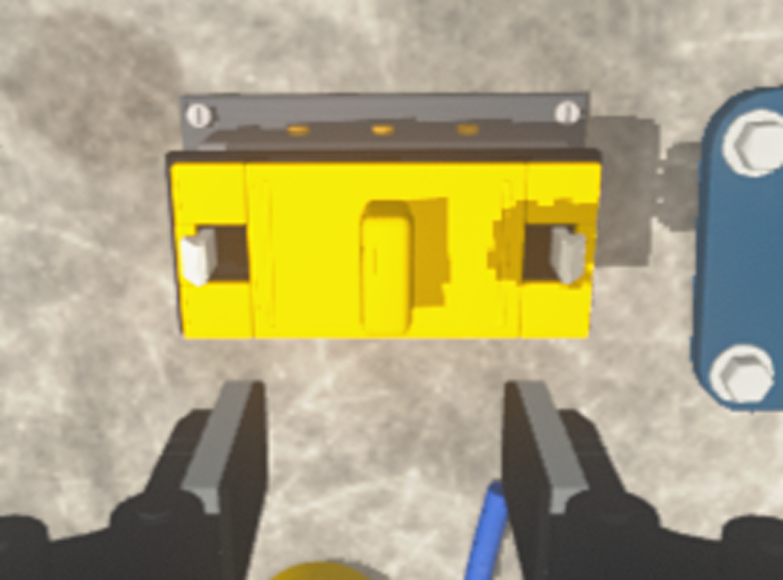

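The picture shows the cover level on the seat, with both white barbs (crop (198,257) and (568,255)) lapping over the end bars. The gripper is clear and empty.

```bash
python3 -c "
from workcell import robot
print(robot.hand_in())"
```

```text
the job is handed in; nothing more can be done
None
```

The cover is latched level under both hooks: it held against a 13 N pull, the peak press was about 18 N, and I released it and handed the job in at about 18 s.

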